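# Put the mixed-up coffee set back on its matching saucers

## Robot

A 6-joint arm with a two-finger parallel gripper is mounted at the origin on a cart in front of the work surface, level with it; the furniture and walls round the work are solid. World frame = base frame: x ahead of the robot, y to its left, z up, the work surface at z = 0. Lengths are in mm, angles in rad, forces in N, time in s.
With the tool pointing down it reaches from about 300 to 775 mm from the base axis. Payload 14.6 kg.
Tool frame: the origin (TCP) lies at the very end of the fingers, on their centre line; the grasp point (between the pads) lies 19 mm behind it; z points along the fingers, y is the line along which they close (so a half turn about z gives the same grasp; the last joint's range is limited). The gripper opens to 94 mm and grips with 3 to 60 N. Pads are 16 mm wide; open, the fingers measure 119 mm over their backs; the gripper's body (75 mm by 177 mm) begins 78 mm behind the grasp point.
Start: joints at [-1.402, 0.3, 1.521, -0, 1.321, -0.067], TCP at [128.485, -534.772, 205.446] pointing down, gripper open.
Joint ranges: [-3.03, 3.03], [-0.79, 2.21], [0.23, 2.52], [-1.04, 4.18], [0, 3.07], [-2.55, 2.55]. Speed limits (rad/s): [2.22, 2.22, 2.57, 3.14, 3.14, 3.14].

## Interface

Orientations are given as [roll, pitch, yaw] about the fixed x, y, z axes, in that order (R = Rz(yaw) Ry(pitch) Rx(roll)).
In Python, from cell import manip, optics gives the robot as it stands.
- The arm moves only by the shell command python3 -m crank 'ROWS' [FORCE]. ROWS is JSON, a list of rows, each a list of 7 numbers: the opening in per cent of the stroke, from 0 (shut) to 100 (fully open), then the shift along the tool's x, y, z in mm, then the turn, a rotation vector about the tool's x, y, z in rad. A call has 1 to 10 rows; each row is the pose to reach, as a shift and turn from the pose commanded when the call began, along the tool's axes at that moment; what a row does not reach only later rows make up. A row lasts 1/10 s, in which the tool goes at most 50 mm and 8.59 degrees, less where a joint would pass 70% of its speed; a pose out of reach is approached as far as the arm can. A call with a gripper value outside its range is refused whole. The fingers move at their own pace and stop on an object; FORCE is the grip in N (left out, the last holds). Time passes only in rows, so rows that repeat a pose let the fingers close. It gives the time, the measured TCP pose, the force, the opening and the grip force at its end, in the units of the state.
- manip.read_state(): the state, without advancing time (a new reading comes with each control period).
- optics.camera(name): name is "side" or "top"; returns (picture, depth): 480x640x3 uint8, red, green, blue; 480x640 float32, mm along the optical axis (not along the pixel's ray), 0 where there is no reading.
- optics.calibration(name): a dict with "camera_matrix" (3x3 intrinsics, pixels), "R" (3x3) and "t" (3): a world point X has camera coordinates R X + t. Camera axes: x right, y down, z forward; pixel columns grow to the right and rows downward; lengths in mm; the calibration is good to about 2 mm. A picture is of the moment at which its call begins. calibration takes no time and is no camera call.
- manip.sign_off(): hands the job in; it is judged then, once.
The state is a dict: "clock": time; "joints": joint angles; "qd": joint speeds; "effort": joint torques, N m; "eef_pos": TCP position; "eef_rot": TCP orientation; "wrist_force": force on the tool from outside, world axes, zero at the start; "moment": the same for the moment, N m; "finger_gap": finger opening in mm; "finger_force": force on a finger pad.
Only numpy, scipy, OpenCV 4.12 (cv2) and the standard library are available. Lean on these libraries where they do the work, as an engineer would, in place of code of your own. Each camera call takes 0.05 s, during which the arm holds its last target. There are 200 camera calls.

## Task

The coffee set has been put away wrongly: put the mustard bowl on the mustard saucer, the dark cup on the dark saucer and the cream cup on the cream saucer, each upright in the middle of its saucer. Stand the tamper upright in its round wooden seat. Never tip any of these four over, and leave the brass scoop and the red match box where they lie.

Things in the scene. Friction and masses are not known exactly. Their poses are not given: they have to be found in the camera images.
- dark_cup_mid (a point): Dark (brownish black) espresso cup, body round, 64 mm across at the rim (50 mm high) narrowing to 44 mm at the foot, about 137 g, hollow. It has one loop handle, 14 mm thick, that points along the point's -y and reaches 55 mm from the centre of the body; the rim can be taken from above across the point's x axis, fingers outside. Point: centre of the round body, half-way up (25 mm above the foot); z up. At the start it stands wrongly on the cream saucer
- cream_cup_mid (a point): Cream espresso cup, body round, 64 mm across at the rim (50 mm high) narrowing to 44 mm at the foot, about 137 g, hollow. It has one loop handle, 14 mm thick, that points along the point's -y and reaches 60 mm from the centre of the body; the rim can be taken from above across the point's x axis, fingers outside. Point: centre of the round body, half-way up (25 mm above the foot); z up. At the start it stands on the worktop
- bowl_mid (a point): Little mustard-yellow pinch bowl, round, 52 mm across the rim, 18 mm high, foot 34 mm across, about 60 g; can be taken across the rim from above. Point: its centre, half-way up (9 mm above its foot); z up. At the start it stands wrongly on the dark saucer
- tamper_mid (a point): Coffee tamper standing upright: round steel base 54 mm across and 22 mm high, above it a walnut grip up to 34 mm across, 81 mm high in all, about 320 g. Point: on its axis half-way up (40 mm above its underside); the grip is best held about 15 mm above this point; z up
- cream_saucer: Cream shallow round saucer, 116 mm across, 10 mm high at its thin clay-coloured rim, flat floor 5 mm above the worktop and about 70 mm across, sloping up from there to the rim; fixed; origin: centre of its underside on the worktop, z up
- dark_saucer: Dark (nearly black) shallow round saucer, 116 mm across, 10 mm high at its thin clay-coloured rim, flat floor 5 mm above the worktop and about 70 mm across, sloping up from there to the rim; fixed; origin: centre of its underside on the worktop, z up
- mustard_saucer: Mustard-yellow shallow round saucer, 116 mm across, 10 mm high at its thin clay-coloured rim, flat floor 5 mm above the worktop and about 70 mm across, sloping up from there to the rim; fixed; origin: centre of its underside on the worktop, z up
- tamper_seat: Round wooden seat for the tamper: shallow turned ring 92 mm across and 14 mm high with an opening 76 mm across and a floor 4 mm above the worktop, lined with black rubber; fixed; origin: centre of its underside on the worktop, z up
- scoop_mid (a point): Small brass coffee scoop lying on the worktop, 42 x 82 x 25 mm, long along its y; to be left where it is. Point: its centre, half-way up
- matchbox_mid (a point): Red match box lying on the worktop, 38 x 58 x 16 mm, long along its y; to be left where it is. Point: its centre, half-way up
There are look-alikes about, which are no part of the job. What is shaped like the part that bears bowl_mid but blue or grey is not meant.

How it is judged (in metres and radians):
At the end, for the whole second after the job is handed in: The dark cup, cream cup and mustard bowl each stand on the floor of the saucer of their own colour and the tamper on the floor of the wooden seat, each within 14 mm of its centre, upright within 0.12 rad, released and at rest (horizontal distance between dark_cup_mid and dark_saucer below 0.014 m and z of dark_cup_mid in the frame of dark_saucer between 0.022 and 0.036 m and angle between each of dark_cup_mid, cream_cup_mid, bowl_mid, tamper_mid's own z axis and vertical below 0.12 rad and linear speed of each of dark_cup, cream_cup, mustard_bowl, walnut_tamper below 0.02 m/s and horizontal distance between cream_cup_mid and cream_saucer below 0.014 m and z of cream_cup_mid in the frame of cream_saucer between 0.022 and 0.036 m and horizontal distance between bowl_mid and mustard_saucer below 0.014 m and z of bowl_mid in the frame of mustard_saucer between 0.006 and 0.02 m and horizontal distance between tamper_mid and tamper_seat below 0.014 m and z of tamper_mid in the frame of tamper_seat between 0.0365 and 0.0505 m); the robot touches nothing.
It fails at once if the brass scoop or the match box is moved more than 20 mm (distance of any of scoop_mid, matchbox_mid from where it was at the start of the episode above 0.02 m).
It fails at once if a cup, the bowl or the tamper is tipped over (angle between any of dark_cup_mid, cream_cup_mid, bowl_mid, tamper_mid's own z axis and vertical above 0.8 rad).
It also fails if it takes over 144 s, if anything falls off the work surface, if the arm or the gripper's body presses on something with over 40 N, if the wrist force passes 120 N, or if a joint passes its speed limit or range.

## Working session

There is one attempt and no reset: what is moved stays moved. The work goes in short steps, Python scripts to look and compute and a shell command to move; the robot and the scene stay as the last step left them, time stands still between calls to the robot, and variables do not carry over. Pictures are saved under pics/ and viewed, at most 14 in all, crops included, and the job is handed in when it is done.

```bash
ls; mkdir -p pics; cat > h.py <<'E'
import numpy as np, cv2
from cell import manip, optics
def snap(n,fn=None):
    p,d=optics.camera(n)
    if fn: cv2.imwrite('pics/'+fn,cv2.cvtColor(p,cv2.COLOR_RGB2BGR))
    return p,d
def ray(n,u,v,z):
    c=optics.calibration(n);K,R,t=[np.array(c[k],float) for k in("camera_matrix","R","t")]
    d=R.T@np.linalg.solve(K,[u,v,1]);o=-R.T@t
    return o+d*(z-o[2])/d[2]
def cloud(n,d):
    c=optics.calibration(n);K,R,t=[np.array(c[k],float) for k in("camera_matrix","R","t")]
    v,u=np.indices(d.shape);P=np.stack([u,v,np.ones_like(u)],-1)@np.linalg.inv(K).T*d[...,None]
    return (P-t)@R
E
python3 - <<'E'
from h import *
for n in("top","side"):
    p,d=snap(n,n+'1.png');np.savez('pics/'+n+'1.npz',p=p,d=d);print(n,optics.calibration(n))
print(manip.read_state())
E
```

```text
pics
top {'camera_matrix': array([[509.13960635,   0.        , 323.51127745],
       [  0.        , 509.13960635, 245.99112785],
       [  0.        ,   0.        ,   1.        ]]), 'R': array([[-0.02910209, -0.99953596,  0.00899612],
       [-0.99767786,  0.0284912 , -0.06186391],
       [ 0.06157889, -0.0107756 , -0.99804405]]), 't': array([  18.86673214,  563.76097096, 1101.92728848])}
side {'camera_matrix': array([[514.08789328,   0.        , 317.31568428],
       [  0.        , 514.08789328, 248.77978251],
       [  0.        ,   0.        ,   1.        ]]), 'R': array([[-0.2626092 ,  0.96489802,  0.00286579],
       [ 0.84624088,  0.23174008, -0.4797634 ],
       [-0.46358687, -0.12356513, -0.87739323]]), 't': array([ 138.78576904, -438.92531188, 1641.83692895])}
{'clock': 0.1, 'joints': array([-1.40159535e+00,  3.00388077e-01,  1.52150659e+00,  1.36250539e-05,
        1.32069347e+00, -6.66009198e-02]), 'qd': array([-8.10030788e-04,  2.16230584e-05, -7.26894343e-04,  3.09264956e-04,
       -8.55027632e-04, -6.03506936e-05]), 'effort': array([ 2.09831669e-03, -5.32641041e+01, -3.53282082e+01,  7.10053300e-02,
        2.34618987e-02, -5.59415400e-05]), 'eef_pos': array([ 128.45409706, -534.55425417,  204.9633817 ]), 'eef_rot': array([-3.14060025e+00, -7.94197412e-05,  2.35798481e-01]), 'wrist_force': array([ 0.41833489,  0.25607529, -1.23717795]), 'moment': array([ 0.00900535,  0.03077888, -0.00920965]), 'finger_force': 0.0, 'finger_gap': 93.97281064276045}
```

View pics/top1.png

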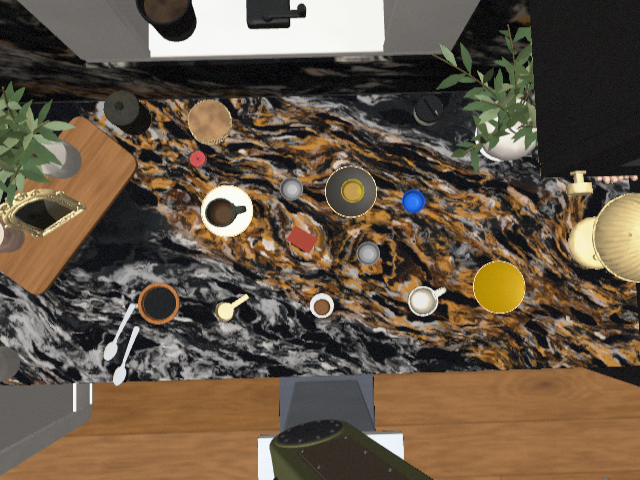

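View pics/side1.png

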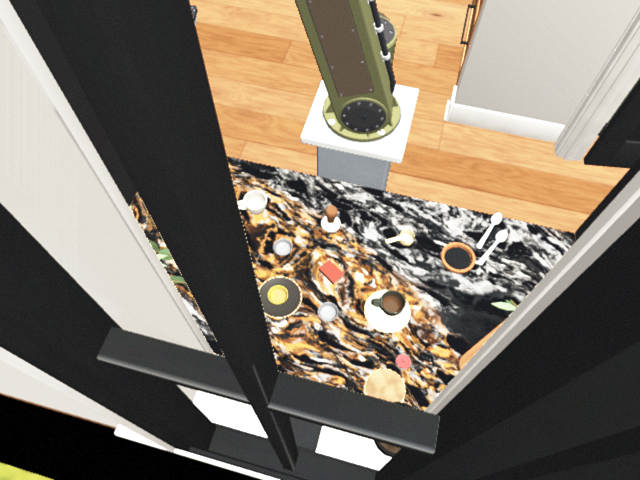

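Top view, candidates:
- **Bowl:** mustard (351,190) on the dark saucer. The look-alikes are grey (291,188), grey (368,252) and blue (413,200).
- **Cups:** dark (222,208) on the cream saucer, cream (422,300) on the worktop.
- **Tamper:** (321,305). The black pots at (122,110) and (428,108) are not it.
- **Targets:** mustard saucer (499,287), dark saucer (351,190), cream saucer (227,210), seat (159,303). The wooden disc at (210,120) is not the seat.
- **Leave alone:** scoop (230,308), match box (302,237).

I'll check these in a close crop.

```bash
python3 - <<'E'
from h import *
f=np.load('pics/top1.npz');p=f['p'];d=f['d'];C=cloud('top',d)
cv2.imwrite('pics/crop.png',cv2.resize(cv2.cvtColor(p[165:330,130:530],cv2.COLOR_RGB2BGR),None,fx=2,fy=2,interpolation=cv2.INTER_CUBIC))
for n,(u,v) in dict(dcup=(222,208),handle=(240,209),ccup=(422,300),chandle=(440,292),bowl=(351,190),msauc=(499,287),tamper=(322,300),tgrip=(322,308),seat=(159,303),dsauc=(340,210),csauc=(215,230),mb=(302,237),scoop=(226,311),blue=(413,201)).items(): print(n,C[v-1:v+2,u-1:u+2].reshape(-1,3).mean(0).round(0))
# disc sizes/centres by HSV masks
h=cv2.cvtColor(p,cv2.COLOR_RGB2HSV)
for n,(u,v) in dict(msauc=(499,287),bowl=(351,190),dcup=(222,208),ccup=(422,300),csauc=(215,230),seat=(159,288),seatrub=(159,303),tbase=(322,296)).items(): print(n,h[v,u],p[v,u])
E
```

```text
dcup [655. 224.  14.]
handle [646. 179.  55.]
ccup [ 439. -211.    8.]
chandle [ 457. -242.   49.]
bowl [688. -63.   7.]
msauc [ 463. -384.    5.]
tamper [449.  10.  78.]
tgrip [432.  10.  81.]
seat [449. 368.   4.]
dsauc [644. -37.   8.]
csauc [607. 242.   8.]
mb [585.  49.  16.]
scoop [427. 222.   2.]
blue [ 660. -201.    3.]
msauc [ 23 238 190] [190 151  13]
bowl [ 19 145 194] [194 154  84]
dcup [ 14 118  95] [95 72 51]
ccup [ 30   4 233] [233 233 229]
csauc [ 28  16 251] [251 250 235]
seat [120   6  40] [39 39 40]
seatrub [100  38  40] [34 38 40]
tbase [105   4 231] [227 229 231]
```

View pics/crop.png

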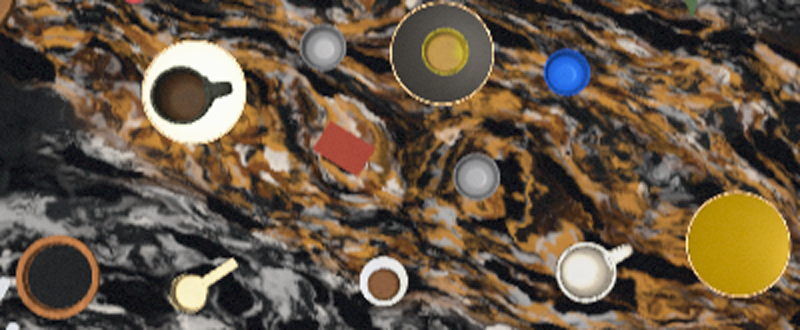

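The crop confirms the choices. Dark cup is at (180,93) with its handle to the right on the white saucer, and the mustard bowl at (445,52) is on the dark saucer. The tamper is at (383,281) with a round brown grip over its steel base, and the cream cup is at (587,270) with its handle up-right. Next I'll fit the circles.

```bash
cat >> h.py <<'E'
from scipy.optimize import least_squares
def fit(C,c,r,zl,zh,band=10,free=True):
    """circle fit of cloud points of height zl..zh within band of radius r about c"""
    c=np.array(c,float)
    for k in range(4):
        q=C[(C[...,2]>zl)&(C[...,2]<zh)][:,:2];e=np.hypot(*(q-c).T)
        q=q[abs(e-r)<band*(2 if k<1 else 1)]
        s=least_squares(lambda a:np.hypot(*(q-a[:2]).T)-a[2],[*c,r],loss='soft_l1',f_scale=1.)
        c=s.x[:2]
    return s.x.round(1),len(q),round(float(abs(s.fun).mean()),1)
E
cat > m.py <<'E'
from h import *
f=np.load('pics/top1.npz');C=cloud('top',f['d'])
print('ccup',fit(C,(440,-211),31,44,56,5)); print('dcup',fit(C,(655,220),31,50,60,5))
print('bowl',fit(C,(688,-63),25,18,27,5))
for n,c in dict(msauc=(463,-384),dsauc=(683,-62),csauc=(650,214)).items(): print(n,fit(C,c,55.5,7.5,12,6))
print('seat',fit(C,(430,370),42,10,17,7)); 
for n,c,l,h in(('tgrip',(435,10),70,90),('tbase',(440,10),14,30),('ccuph',(450,-235),35,60),('dcuph',(648,190),40,64),('mb',(585,49),12,20),('scoop',(430,210),8,30)):
    q=C[(C[...,2]>l)&(C[...,2]<h)];q=q[np.hypot(*(q[:,:2]-c).T)<60]
    print(n,len(q),q.mean(0).round(0),q.min(0).round(0),q.max(0).round(0),cv2.minEnclosingCircle(q[:,:2].astype('f4')),cv2.minAreaRect(q[:,:2].astype('f4')))
for n,c in(('ccup',(440,-211)),('dcup',(655,218))):
    q=C[(C[...,2]>30)&(C[...,2]<64)];e=q[:,:2]-c;e=e[(np.hypot(*e.T)>40)&(np.hypot(*e.T)<66)];print(n,'handle',e.mean(0).round(1),np.hypot(*e.T).max(),np.arctan2(*e.mean(0)[::-1]))
E
python3 m.py
```

```text
ccup (array([ 440.8, -204.1,   29.9]), 201, 1.4)
dcup (array([641.4, 221.3,  30.1]), 210, 1.4)
bowl (array([685.6, -64. ,  24. ]), 119, 1.0)
msauc (array([ 464.7, -381.5,   53.8]), 392, 2.2)
dsauc (array([685.9, -61.2,  53.9]), 389, 2.2)
csauc (array([650.3, 215.2,  53.9]), 419, 2.2)
seat (array([451.2, 366.3,  41.3]), 428, 2.1)
tgrip 205 [436.  11.  79.] [420.  -5.  70.] [451.  27.  86.] ((435.4287109375, 11.000189781188965), 16.751079559326172) ((435.155517578125, 11.022309303283691), (31.143142700195312, 31.147258758544922), 88.63229370117188)
tbase 62 [442.   9.  15.] [413. -14.  14.] [461.  34.  19.] ((435.35882568359375, 11.062529563903809), 26.003257751464844) ((433.12890625, 9.095081329345703), (43.88506317138672, 49.7082405090332), 61.639793395996094)
ccuph 268 [ 445. -221.   47.] [ 409. -258.   35.] [ 471. -175.   54.] ((446.0076599121094, -218.17218017578125), 43.46393966674805) ((439.3236389160156, -215.31106567382812), (81.79292297363281, 62.05855178833008), 85.07381439208984)
dcuph 299 [646. 209.  52.] [610. 169.  40.] [673. 250.  59.] ((644.4441528320312, 209.70059204101562), 41.362327575683594) ((638.6920166015625, 214.1966552734375), (78.45225524902344, 62.154151916503906), 68.91761779785156)
mb 410 [583.  51.  17.] [552.  16.  12.] [612.  85.  20.] ((582.1287841796875, 50.58348083496094), 34.162872314453125) ((582.3783569335938, 50.78087615966797), (57.63733673095703, 37.82557678222656), 56.82417678833008)
scoop 185 [440. 207.  22.] [409. 169.   8.] [466. 242.  30.] ((440.545654296875, 205.5009307861328), 41.077392578125) ((435.475341796875, 203.52821350097656), (40.998207092285156, 80.03589630126953), 17.389616012573242)
ccup handle [ 22.9 -40.1] 52.56468600950424 -1.051290916619385
dcup handle [-26.  -10.4] 49.29875335452171 -2.7604366111656407
```

```bash
cat >> h.py <<'E'
from scipy.spatial.transform import Rotation as Ro
def go(x,y,z,yaw=np.pi/2):
    s=manip.read_state();R0=Ro.from_euler('xyz',s['eef_rot']);R1=Ro.from_euler('xyz',[np.pi,0,yaw])
    print('at',s['eef_pos'].round(1),s['eef_rot'].round(3),'shift',R0.inv().apply(np.array([x,y,z])-s['eef_pos']).round(1),'turn',(R0.inv()*R1).as_rotvec().round(3))
E
python3 - <<'E'
from h import *
f=np.load('pics/top1.npz');C=cloud('top',f['d'])
q=C[(f['d']>0)&(C[...,2]>30)]
for X in range(100,1000,100):
    print(X,[int(s[:,2].max()) if len(s:=q[(abs(q[:,0]-X-50)<50)&(abs(q[:,1]-Y-50)<50)]) else 0 for Y in range(-700,700,100)])
go(685,-64,150)
E
```

```text
100 [0, 0, 221, 0, 0, 0, 0, 359, 268, 0, 0, 0, 0, 0]
200 [0, 0, 0, 0, 0, 510, 502, 454, 261, 0, 0, 0, 0, 39]
300 [0, 0, 0, 0, 0, 0, 0, 0, 0, 0, 0, 0, 0, 72]
400 [0, 217, 0, 0, 53, 54, 81, 86, 0, 0, 0, 0, 61, 62]
500 [0, 239, 0, 523, 514, 0, 0, 0, 0, 0, 0, 0, 72, 140]
600 [36, 228, 488, 647, 691, 0, 0, 0, 59, 59, 0, 348, 335, 184]
700 [0, 0, 196, 310, 694, 0, 0, 0, 0, 0, 370, 399, 356, 61]
800 [0, 0, 178, 310, 579, 356, 0, 0, 35, 35, 88, 359, 341, 102]
900 [0, 0, 190, 383, 386, 383, 206, 264, 241, 294, 405, 415, 357, 195]
at [ 128.5 -534.6  205. ] [-3.141 -0.     0.236] shift [ 651.1 -327.5   55.3] turn [-1.000e-03 -1.000e-03 -1.335e+00]
```

```bash
python3 - <<'E'
from h import *
f=np.load('pics/top1.npz');C=cloud('top',f['d']);v,u=np.indices(f['d'].shape)
m=(C[...,2]>100)&(C[...,0]>400)&(C[...,0]<850)&(C[...,1]>-600)&(C[...,1]<-100)
n,l,s,_=cv2.connectedComponentsWithStats(m.astype('uint8'))
for i in range(1,n):
    q=C[l==i]
    if len(q)>15: print(s[i],q.min(0).round(),np.percentile(q,[50],axis=0).round(),q.max(0).round())
q=C[m]
for zl in range(100,700,100):
    k=q[(q[:,2]>zl)&(q[:,2]<zl+100)]; print(zl,len(k),k.min(0).round(),k.max(0).round())
E
```

```text
[  432     0   208   196 23975] [ 590. -594.  100.] [[ 712. -281.  554.]] [ 850. -174.  694.]
[ 592  193   48   89 3400] [ 471. -598.  155.] [[ 555. -542.  201.]] [ 642. -513.  240.]
100 2902 [ 471. -598.  100.] [ 850. -300.  200.]
200 4987 [ 485. -585.  200.] [ 850. -193.  300.]
300 598 [ 687. -318.  300.] [ 850. -174.  357.]
400 2188 [ 591. -410.  466.] [ 850. -279.  500.]
500 8662 [ 590. -394.  500.] [ 844. -279.  600.]
600 8042 [ 618. -330.  600.] [ 788. -278.  694.]
```

```bash
python3 -m crank '[[66,651,-327,55,0,0,-1.335],[66,651,-327,55,0,0,-1.335],[66,651,-327,55,0,0,-1.335],[66,651,-327,55,0,0,-1.335],[66,651,-327,55,0,0,-1.335],[66,651,-327,55,0,0,-1.335],[66,651,-327,55,0,0,-1.335],[66,651,-327,55,0,0,-1.335],[66,651,-327,55,0,0,-1.335],[66,651,-327,55,0,0,-1.335]]' 15; python3 -c "
from h import *
go(685.7,-64,150)"
```

```text
clock: 1.1
eef_pos: [510.6, -211.4, 167.5]
eef_rot: [-3.141, -0.0, 1.576]
wrist_force: [-0.1, -0.8, -0.6]
finger_gap: 62.2
finger_force: 0.0
at [ 510.6 -211.4  167.5] [-3.141 -0.     1.576] shift [146.5 175.8  17.5] turn [-0.    -0.     0.005]
```

```bash
python3 -m crank '[[66,147,176,18,0,0,0],[66,147,176,18,0,0,0],[66,147,176,18,0,0,0],[66,147,176,18,0,0,0],[66,147,176,18,0,0,0],[66,147,176,18,0,0,0],[66,147,176,18,0,0,0],[66,147,176,18,0,0,0]]'; python3 -c "
from h import *
go(685.7,-64,11)"
```

```text
clock: 1.9
eef_pos: [684.8, -67.0, 149.8]
eef_rot: [-3.141, 0.0, 1.57]
wrist_force: [-0.7, 0.5, 0.3]
finger_gap: 61.9
finger_force: 0.0
at [684.8 -67.  149.8] [-3.141  0.     1.57 ] shift [  3.    0.9 138.8] turn [-0.     0.    -0.001]
```

```bash
python3 -m crank '[[66,3,1,40,0,0,0],[66,3,1,80,0,0,0],[66,3,1,110,0,0,0],[66,3,1,125,0,0,0],[66,3,1,139,0,0,0],[66,3,1,139,0,0,0],[66,3,1,139,0,0,0]]'; python3 -m crank '[[40,0,0,0,0,0,0],[40,0,0,0,0,0,0],[40,0,0,0,0,0,0],[40,0,0,0,0,0,0],[40,0,0,0,0,0,0],[40,0,0,0,0,0,0]]' 15
```

```text
clock: 2.6
eef_pos: [687.0, -63.4, 12.2]
eef_rot: [3.14, 0.0, 1.57]
wrist_force: [-0.9, -0.9, 0.5]
finger_gap: 61.8
finger_force: 0.0
clock: 3.2
eef_pos: [687.0, -63.2, 12.1]
eef_rot: [3.14, 0.0, 1.571]
wrist_force: [-1.4, 0.8, 6.5]
finger_gap: 49.4
finger_force: 15.0
```

```bash
python3 - <<'E'
from h import *
p,d=snap('top');snap('side','side2.png')
cv2.imwrite('pics/c2.png',cv2.resize(cv2.cvtColor(p[100:300,250:450],cv2.COLOR_RGB2BGR),None,fx=2,fy=2))
E
python3 -m crank '[[40,0,0,-40,0,0,0],[40,0,0,-80,0,0,0],[40,0,0,-110,0,0,0],[40,0,-50,-110,0,0,0],[40,0,-100,-110,0,0,0],[40,0,-150,-110,0,0,0],[40,-30,-190,-110,0,0,0],[40,-70,-222,-110,0,0,0],[40,-110,-222,-110,0,0,0],[40,-150,-222,-110,0,0,0]]'; python3 -c "
from h import *
go(464.7,-382,60)"
```

```text
clock: 4.3
eef_pos: [463.8, -214.6, 121.8]
eef_rot: [3.14, 0.001, 1.571]
wrist_force: [-0.1, -0.2, -0.6]
finger_gap: 49.7
finger_force: 15.0
at [ 463.8 -214.6  121.8] [3.140e+00 1.000e-03 1.571e+00] shift [-167.3    0.8   61.9] turn [ 0.001  0.001 -0.   ]
```

```bash
python3 -m crank '[[40,-45,1,0,0,0,0],[40,-90,1,0,0,0,0],[40,-135,1,0,0,0,0],[40,-167,1,20,0,0,0],[40,-167,1,60,0,0,0],[40,-167,1,60,0,0,0],[40,-167,1,60,0,0,0]]'; python3 -c "
from h import *
go(464.7,-382,14)
p,d=snap('top','t3.png')
C=cloud('top',d);print(C[280:295:3,499])"
```

```text
clock: 5.0
eef_pos: [465.5, -379.7, 61.4]
eef_rot: [-3.141, -0.001, 1.571]
wrist_force: [0.3, 0.5, 0.3]
finger_gap: 49.4
finger_force: 15.0
at [ 465.5 -379.7   61.4] [-3.141e+00 -1.000e-03  1.571e+00] shift [-2.4 -0.7 47.4] turn [-0.001 -0.001  0.   ]
[[ 479.01273045 -363.04944555   66.62043265]
 [ 472.54415415 -365.989976     57.40287604]
 [ 466.27748642 -364.9072009    59.5639844 ]
 [ 460.04292141 -363.80296963   61.79019816]
 [ 454.16772524 -359.69763879   72.53384881]]
```

View pics/t3.png

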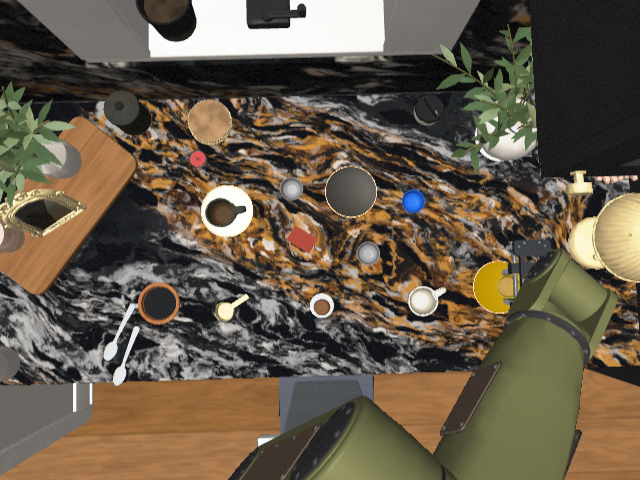

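The bowl is in the fingers at (509,288), over the mustard saucer, and the dark saucer at (351,190) is empty. I'll set it down.

```bash
python3 -m crank '[[40,-2,-1,20,0,0,0],[40,-2,-1,35,0,0,0],[40,-2,-1,43,0,0,0],[40,-2,-1,46,0,0,0],[40,-2,-1,48,0,0,0],[40,-2,-1,48,0,0,0]]' ; python3 -m crank '[[66,0,0,0,0,0,0],[66,0,0,0,0,0,0],[66,0,0,0,0,0,0],[66,0,0,0,0,0,0],[66,0,0,-15,0,0,0],[66,0,0,-50,0,0,0],[66,0,0,-90,0,0,0],[66,45,0,-130,0,0,0],[66,90,0,-140,0,0,0]]'; python3 -c "
from h import *
go(641.4,221.3,130,1.69)"
```

```text
clock: 5.65
eef_pos: [464.6, -382.1, 13.2]
eef_rot: [3.141, 0.0, 1.571]
wrist_force: [-0.1, 0.2, -1.3]
finger_gap: 49.3
finger_force: 15.0
clock: 6.55
eef_pos: [464.9, -297.6, 155.3]
eef_rot: [3.137, 0.003, 1.569]
wrist_force: [1.5, -0.0, 0.1]
finger_gap: 61.9
finger_force: 0.0
at [ 464.9 -297.6  155.3] [3.137e+00 3.000e-03 1.569e+00] shift [519.4 175.3  24.4] turn [ 0.004  0.003 -0.121]
```

```bash
python3 -m crank '[[85,519,175,25,0,0,-0.12],[85,519,175,25,0,0,-0.12],[85,519,175,25,0,0,-0.12],[85,519,175,25,0,0,-0.12],[85,519,175,25,0,0,-0.12],[85,519,175,25,0,0,-0.12],[85,519,175,25,0,0,-0.12],[85,519,175,25,0,0,-0.12],[85,519,175,25,0,0,-0.12],[85,519,175,25,0,0,-0.12]]'; python3 -c "
from h import *
go(641.4,221.3,100,1.69)
p,d=snap('top');C=cloud('top',d)
print('bowl',fit(C,(465,-381),25,18,27,5)); print('msauc',fit(C,(465,-381),55.5,7.5,12,6))"
```

```text
clock: 7.55
eef_pos: [624.4, 178.4, 129.8]
eef_rot: [3.14, -0.0, 1.691]
wrist_force: [0.1, -0.7, -0.2]
finger_gap: 80.0
finger_force: 0.0
at [624.4 178.4 129.8] [ 3.14  -0.     1.691] shift [40.6 22.  29.8] turn [ 0.001 -0.     0.001]
bowl (array([ 465.6, -382.6,   24.2]), 124, 1.1)
msauc (array([ 464.6, -381.9,   54. ]), 442, 2.1)
```

```bash
python3 -m crank '[[85,41,22,30,0,0,0],[85,41,22,30,0,0,0],[85,41,22,30,0,0,0]]'; python3 -c "
from h import *
go(641.4,221.3,32,1.69)"
```

```text
clock: 7.9
eef_pos: [640.6, 220.2, 98.2]
eef_rot: [-3.14, 0.0, 1.692]
wrist_force: [-0.1, -0.3, -0.2]
finger_gap: 79.7
finger_force: 0.0
at [640.6 220.2  98.2] [-3.14   0.     1.692] shift [ 1.   1.  66.2] turn [-0.001  0.     0.002]
```

```bash
python3 -m crank '[[85,1,1,30,0,0,0],[85,1,1,50,0,0,0],[85,1,1,66,0,0,0],[85,1,1,66,0,0,0],[50,1,1,66,0,0,0],[50,1,1,66,0,0,0],[50,1,1,66,0,0,0],[50,1,1,66,0,0,0],[50,1,1,66,0,0,0],[50,1,1,66,0,0,0]]' 20;  python3 -m crank '[[50,0,0,-15,0,0,0],[50,0,0,-40,0,0,0],[50,0,0,-70,0,0,0],[50,0,0,-100,0,0,0],[50,0,0,-100,0,0,0]]'; python3 -c "
from h import *
go(685.9,-61.2,100,1.69)
p,d=snap('top');cv2.imwrite('pics/c4.png',cv2.resize(cv2.cvtColor(p[120:330,130:380],cv2.COLOR_RGB2BGR),None,fx=2.5,fy=2.5))"
```

```text
clock: 8.9
eef_pos: [642.4, 220.9, 33.9]
eef_rot: [3.14, -0.0, 1.691]
wrist_force: [-1.5, -0.6, 6.8]
finger_gap: 60.8
finger_force: 20.0
clock: 9.4
eef_pos: [643.5, 221.2, 138.3]
eef_rot: [3.134, -0.001, 1.691]
wrist_force: [0.5, -0.4, -1.1]
finger_gap: 61.1
finger_force: 20.0
at [643.5 221.2 138.3] [ 3.134e+00 -1.000e-03  1.691e+00] shift [-285.5    8.    38. ] turn [ 0.008 -0.001  0.001]
```

View pics/c4.png

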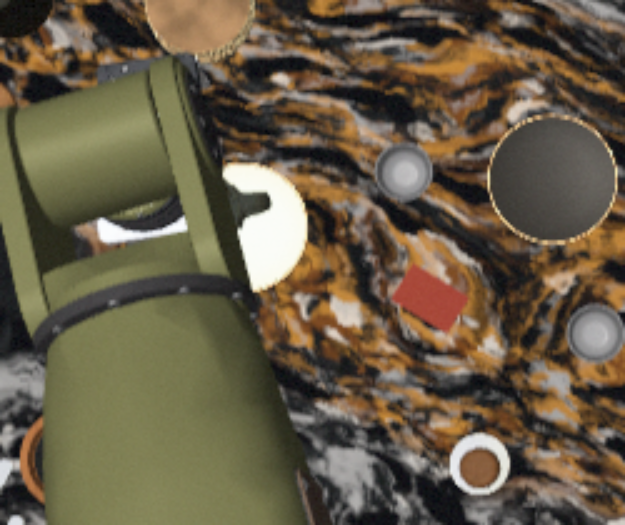

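The cup is in the gripper, with its handle showing at (255,205) in the crop. The dark saucer at (552,180) is free, so I'll carry it over.

```bash
python3 -m crank '[[50,-45,3,0,0,0,0],[50,-90,5,0,0,0,0],[50,-135,8,0,0,0,0],[50,-180,8,0,0,0,0],[50,-225,8,0,0,0,0],[50,-265,8,0,0,0,0],[50,-285,8,10,0,0,0],[50,-285,8,38,0,0,0],[50,-285,8,38,0,0,0],[50,-285,8,38,0,0,0]]';python3 -c "
from h import *
go(685.9,-61.2,34.5,1.69)"
```

```text
clock: 10.45
eef_pos: [683.4, -60.4, 93.6]
eef_rot: [-3.14, -0.001, 1.692]
wrist_force: [-0.1, 0.1, -1.4]
finger_gap: 61.6
finger_force: 20.0
at [683.4 -60.4  93.6] [-3.140e+00 -1.000e-03  1.692e+00] shift [-1.1  2.5 59.1] turn [-0.002 -0.001  0.002]
```

```bash
python3 -m crank '[[50,-1,2,25,0,0,0],[50,-1,2,45,0,0,0],[50,-1,2,54,0,0,0],[50,-1,2,58,0,0,0],[50,-1,2,60,0,0,0],[50,-1,2,60,0,0,0],[50,-1,2,60,0,0,0]]'
```

```text
clock: 11.15
eef_pos: [686.4, -62.1, 35.5]
eef_rot: [3.14, 0.0, 1.691]
wrist_force: [0.1, -0.1, -2.0]
finger_gap: 61.3
finger_force: 20.0
```

Still hanging; another 2 mm, then release and lift.

```bash
python3 -m crank '[[50,0,0,2,0,0,0],[50,0,0,2,0,0,0],[50,0,0,2,0,0,0]]'; python3 -m crank '[[85,0,0,0,0,0,0],[85,0,0,0,0,0,0],[85,0,0,0,0,0,0],[85,0,0,0,0,0,0],[85,0,0,-15,0,0,0],[85,0,0,-45,0,0,0],[85,0,0,-90,0,0,0],[85,0,-40,-90,0,0,0],[85,0,-80,-90,0,0,0],[85,0,-120,-90,0,0,0]]'; python3 -c "
from h import *
go(440.8,-204.1,110,2.01)"
```

```text
clock: 11.45
eef_pos: [686.6, -62.0, 34.0]
eef_rot: [3.14, 0.0, 1.691]
wrist_force: [-3.0, 1.6, 8.1]
finger_gap: 61.5
finger_force: 20.0
clock: 12.45
eef_pos: [565.5, -76.5, 123.6]
eef_rot: [3.14, 0.0, 1.691]
wrist_force: [0.4, -0.5, 0.1]
finger_gap: 79.3
finger_force: 0.0
at [565.5 -76.5 123.6] [3.14  0.    1.691] shift [-111.7 -139.1   13.5] turn [ 0.001  0.001 -0.319]
```

```bash
python3 -m crank '[[85,-112,-139,13,0,0,-0.32],[85,-112,-139,13,0,0,-0.32],[85,-112,-139,13,0,0,-0.32],[85,-112,-139,13,0,0,-0.32],[85,-112,-139,13,0,0,-0.32],[85,-112,-139,13,0,0,-0.32],[85,-112,-139,13,0,0,-0.32]]'; python3 -c "
from h import *
go(440.8,-204.1,28,2.01)
p,d=snap('top');C=cloud('top',d)
print('dcup',fit(C,(686,-61),31,50,60,5));print('dsauc',fit(C,(686,-61),55.5,7.5,12,6))
"
```

```text
clock: 13.15
eef_pos: [443.0, -203.8, 110.0]
eef_rot: [3.141, 0.001, 2.011]
wrist_force: [-0.0, 0.4, -0.0]
finger_gap: 79.8
finger_force: 0.0
at [ 443.  -203.8  110. ] [3.141e+00 1.000e-03 2.011e+00] shift [ 0.8 -2.2 82. ] turn [0.001 0.001 0.001]
dcup (array([686.3, -59.5,  29.8]), 189, 1.4)
dsauc (array([686.6, -61.5,  54.2]), 395, 2.1)
```

Dark cup is centred to 2 mm. Now the cream cup.

```bash
python3 -m crank '[[85,1,-2,40,0,0,0],[85,1,-2,65,0,0,0],[85,1,-2,82,0,0,0],[85,1,-2,82,0,0,0],[50,1,-2,82,0,0,0],[50,1,-2,82,0,0,0],[50,1,-2,82,0,0,0],[50,1,-2,82,0,0,0],[50,1,-2,82,0,0,0],[50,1,-2,82,0,0,0]]' 20;  python3 -m crank '[[50,0,0,-15,0,0,0],[50,0,0,-40,0,0,0],[50,0,0,-80,0,0,0],[50,0,0,-120,0,0,0],[50,0,0,-120,0,0,0],[50,0,0,-120,0,0,0]]'; python3 -c "
from h import *
go(650.3,215.2,100,1.69)"
```

```text
clock: 14.2
eef_pos: [440.7, -204.5, 28.4]
eef_rot: [3.14, 0.002, 2.011]
wrist_force: [0.1, 1.0, 6.7]
finger_gap: 61.0
finger_force: 20.0
clock: 14.8
eef_pos: [440.0, -204.2, 147.6]
eef_rot: [3.141, 0.001, 2.011]
wrist_force: [-0.1, 1.4, -1.4]
finger_gap: 61.1
finger_force: 20.0
at [ 440.  -204.2  147.6] [3.141e+00 1.000e-03 2.011e+00] shift [290.  368.9  47.5] turn [0.001 0.001 0.321]
```

```bash
python3 -m crank '[[50,29,37,0,0,0,0],[50,58,74,0,0,0,0],[50,87,111,0,0,0,0],[50,116,148,0,0,0,0],[50,145,185,0,0,0,0],[50,174,221,0,0,0,0],[50,203,258,0,0,0,0],[50,232,295,0,0,0,0],[50,261,332,0,0,0,0],[50,290,369,0,0,0,0]]';python3 -m crank '[[50,0,0,0,0,0,0],[50,0,0,0,0,0,0],[50,0,0,0,0,0,0]]'; python3 -c "
from h import *
go(650.3,215.2,34,2.01)"
```

```text
clock: 15.8
eef_pos: [650.2, 217.0, 144.8]
eef_rot: [-3.138, -0.001, 2.011]
wrist_force: [0.7, -0.1, -0.4]
finger_gap: 60.9
finger_force: 20.0
clock: 16.1
eef_pos: [649.8, 214.4, 146.1]
eef_rot: [-3.139, -0.0, 2.01]
wrist_force: [-0.1, 0.2, -1.9]
finger_gap: 61.2
finger_force: 20.0
at [649.8 214.4 146.1] [-3.139 -0.     2.01 ] shift [  0.5   1.1 112.1] turn [-0.002 -0.     0.   ]
```

```bash
python3 -m crank '[[50,0,1,40,0,0,0],[50,0,1,75,0,0,0],[50,0,1,98,0,0,0],[50,0,1,108,0,0,0],[50,0,1,112,0,0,0],[50,0,1,114,0,0,0],[50,0,1,114,0,0,0],[50,0,1,114,0,0,0]]'
```

```text
clock: 16.9
eef_pos: [651.7, 215.9, 34.7]
eef_rot: [3.14, 0.0, 2.011]
wrist_force: [-0.4, 0.7, -2.6]
finger_gap: 61.1
finger_force: 20.0
```

```bash
python3 -m crank '[[50,0,0,2,0,0,0],[50,0,0,2,0,0,0],[50,0,0,2,0,0,0]]'; python3 -m crank '[[85,0,0,0,0,0,0],[85,0,0,0,0,0,0],[85,0,0,0,0,0,0],[85,0,0,0,0,0,0],[85,0,0,-15,0,0,0],[85,0,0,-45,0,0,0],[85,0,0,-90,0,0,0],[85,-40,0,-110,0,0,0],[85,-80,-30,-110,0,0,0],[85,-120,-60,-110,0,0,0]]'; python3 -c "
from h import *
go(435.3,11,150,1.57)"
```

```text
clock: 17.2
eef_pos: [651.8, 216.2, 33.5]
eef_rot: [3.139, 0.0, 2.011]
wrist_force: [-4.3, -1.2, 10.5]
finger_gap: 60.6
finger_force: 20.0
clock: 18.2
eef_pos: [648.1, 80.4, 143.2]
eef_rot: [3.14, 0.001, 2.012]
wrist_force: [0.3, 0.1, -0.4]
finger_gap: 79.6
finger_force: 0.0
at [648.1  80.4 143.2] [3.140e+00 1.000e-03 2.012e+00] shift [  28.1 -222.1   -7.3] turn [0.002 0.    0.442]
```

```bash
python3 -m crank '[[65,28,-222,-7,0,0,0],[65,28,-222,-7,0,0,0],[65,28,-222,-7,0,0,0],[65,28,-222,-7,0,0,0],[65,28,-222,-7,0,0,0],[65,28,-222,-7,0,0,0],[65,28,-222,-7,0,0,0],[65,28,-222,-7,0,0,0]]'; python3 -c "
from h import *
go(435.3,11,37,2.01)
p,d=snap('top');C=cloud('top',d)
print('ccup',fit(C,(650,215),31,50,60,5));print('csauc',fit(C,(650,215),55.5,7.5,12,6))
"
```

```text
clock: 19.0
eef_pos: [436.2, 12.6, 148.9]
eef_rot: [3.141, 0.0, 2.011]
wrist_force: [-0.2, 0.2, 0.2]
finger_gap: 61.3
finger_force: 0.0
at [436.2  12.6 148.9] [3.141 0.    2.011] shift [ -1.   -1.6 111.9] turn [0.001 0.    0.001]
ccup (array([651.9, 215.9,  29.9]), 183, 1.2)
csauc (array([650.4, 215. ,  53.9]), 399, 2.2)
```

Cream cup is centred to 2 mm. Now the tamper.

```bash
python3 -m crank '[[65,-1,-2,40,0,0,0],[65,-1,-2,75,0,0,0],[65,-1,-2,100,0,0,0],[65,-1,-2,112,0,0,0],[65,-1,-2,112,0,0,0],[20,-1,-2,112,0,0,0],[20,-1,-2,112,0,0,0],[20,-1,-2,112,0,0,0],[20,-1,-2,112,0,0,0],[20,-1,-2,112,0,0,0]]' 30; python3 -m crank '[[20,0,0,0,0,0,0],[20,0,0,0,0,0,0],[20,0,0,0,0,0,0]]';  python3 -m crank '[[20,0,0,-15,0,0,0],[20,0,0,-40,0,0,0],[20,0,0,-70,0,0,0],[20,0,0,-90,0,0,0],[20,0,0,-90,0,0,0],[20,0,0,-90,0,0,0]]'; python3 -c "
from h import *
go(451.2,366.3,130,2.01)"
```

```text
clock: 20.05
eef_pos: [434.3, 10.6, 37.0]
eef_rot: [3.141, 0.001, 2.011]
wrist_force: [-0.9, -1.3, 7.2]
finger_gap: 32.4
finger_force: 30.0
clock: 20.35
eef_pos: [434.3, 10.6, 37.1]
eef_rot: [3.141, 0.001, 2.011]
wrist_force: [-1.7, 0.5, 7.4]
finger_gap: 31.8
finger_force: 30.0
clock: 20.95
eef_pos: [433.5, 10.7, 125.6]
eef_rot: [-3.141, -0.0, 2.011]
wrist_force: [0.1, 1.3, -4.5]
finger_gap: 32.3
finger_force: 30.0
at [433.5  10.7 125.6] [-3.141 -0.     2.011] shift [314.3 167.5  -4.4] turn [-0.001 -0.     0.001]
```

```bash
python3 -m crank '[[20,31,17,0,0,0,0],[20,63,33,0,0,0,0],[20,94,50,0,0,0,0],[20,126,67,0,0,0,0],[20,157,84,0,0,0,0],[20,189,100,0,0,0,0],[20,220,117,0,0,0,0],[20,251,134,0,0,0,0],[20,283,150,0,0,0,0],[20,314,167,0,0,0,0]]';python3 -m crank '[[20,0,0,0,0,0,0],[20,0,0,0,0,0,0],[20,0,0,0,0,0,0]]'; python3 -c "
from h import *
go(451.2,366.3,42,2.01)
snap('side','s5.png');p,d=snap('top');cv2.imwrite('pics/c5.png',p[200:400,60:340,::-1])"
```

```text
clock: 21.95
eef_pos: [450.4, 366.9, 124.0]
eef_rot: [-3.138, 0.001, 2.011]
wrist_force: [1.1, -0.5, -3.9]
finger_gap: 32.4
finger_force: 30.0
clock: 22.25
eef_pos: [450.9, 364.9, 125.1]
eef_rot: [-3.14, 0.0, 2.01]
wrist_force: [-0.4, 0.3, -3.4]
finger_gap: 32.0
finger_force: 30.0
at [450.9 364.9 125.1] [-3.14  0.    2.01] shift [ 1.2  1.  83.1] turn [-0.002  0.     0.   ]
```

View pics/s5.png

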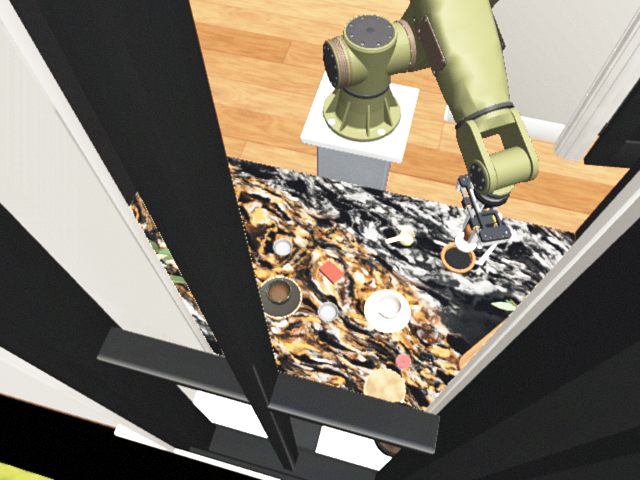

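The tamper hangs upright at (464,242), above the seat at (458,257), and both cups stand on their own saucers. I'll lower the tamper.

```bash
python3 -m crank '[[20,1,1,35,0,0,0],[20,1,1,60,0,0,0],[20,1,1,75,0,0,0],[20,1,1,81,0,0,0],[20,1,1,83,0,0,0],[20,1,1,83,0,0,0],[20,1,1,83,0,0,0]]'
```

```text
clock: 23.05
eef_pos: [452.2, 367.5, 44.5]
eef_rot: [3.14, -0.0, 2.011]
wrist_force: [0.1, -0.2, -3.6]
finger_gap: 32.0
finger_force: 30.0
```

```bash
python3 -m crank '[[20,0,0,2,0,0,0],[20,0,0,3,0,0,0],[20,0,0,3,0,0,0],[20,0,0,3,0,0,0]]'
```

```text
clock: 23.45
eef_pos: [452.1, 367.8, 41.4]
eef_rot: [3.14, -0.001, 2.011]
wrist_force: [-1.1, 2.0, 6.0]
finger_gap: 32.1
finger_force: 30.0
```

Contact made; release, rise straight up, and back away.

```bash
python3 -m crank '[[65,0,0,0,0,0,0],[65,0,0,0,0,0,0],[65,0,0,0,0,0,0],[65,0,0,0,0,0,0],[65,0,0,0,0,0,0],[65,0,0,-20,0,0,0],[65,0,0,-60,0,0,0],[65,0,0,-110,0,0,0],[65,0,0,-140,0,0,0]]'; python3 -m crank '[[65,-45,-25,0,0,0,0],[65,-90,-50,0,0,0,0],[65,-135,-75,0,0,0,0],[65,-180,-100,0,0,0,0],[65,-225,-120,0,0,0,0],[65,-225,-120,0,0,0,0],[65,-225,-120,0,0,0,0]]'; python3 - <<'E'
from h import *
p,d=snap('top','t6.png');C=cloud('top',d)
print('seat',fit(C,(451,366),42,10,17,7));print('msauc bowl',fit(C,(465,-382),25,18,27,5));print('dcup',fit(C,(686,-60),31,50,60,5));print('ccup',fit(C,(651,215),31,50,60,5))
q=C[(C[...,2]>74)&(C[...,2]<95)];q=q[np.hypot(*(q[:,:2]-(451,366)).T)<40];print('tamper',len(q),q[:,2].max(),cv2.minEnclosingCircle(q[:,:2].astype('f4')))
for n,c,l in(('mb',(583,51),12),('scoop',(438,206),8)):
    q=C[(C[...,2]>l)&(C[...,2]<30)];q=q[np.hypot(*(q[:,:2]-c).T)<60];print(n,cv2.minAreaRect(q[:,:2].astype('f4')))
E
```

```text
clock: 24.35
eef_pos: [452.2, 367.6, 184.1]
eef_rot: [3.138, -0.001, 2.011]
wrist_force: [1.2, 0.0, -0.9]
finger_gap: 61.1
finger_force: 0.0
clock: 25.05
eef_pos: [439.2, 111.7, 180.7]
eef_rot: [3.141, 0.0, 2.008]
wrist_force: [-0.1, 0.9, 0.4]
finger_gap: 61.4
finger_force: 0.0
seat (array([451.2, 366.8,  41.7]), 391, 2.1)
msauc bowl (array([ 465.9, -382.7,   24.2]), 119, 1.0)
dcup (array([686.4, -59.6,  29.9]), 185, 1.3)
ccup (array([651.7, 215.9,  30. ]), 195, 1.3)
tamper 212 89.33575021097167 ((452.30035400390625, 368.6934814453125), 17.017072677612305)
mb ((582.3472900390625, 50.69297790527344), (57.73719024658203, 37.95130157470703), 56.64780044555664)
scoop ((0.0, 0.0), (0.0, 0.0), 0.0)
```

View pics/t6.png

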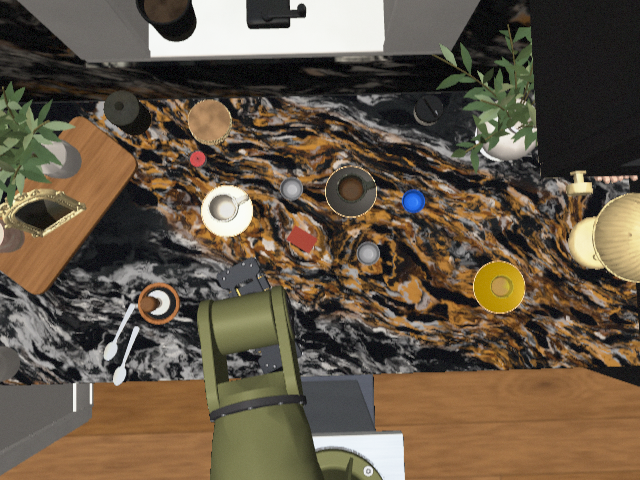

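The picture shows the dark cup at (350,188), cream cup at (224,207), bowl at (501,287) and tamper at (156,302), each in its place. The match box at (302,238) hasn't moved. The arm hides the scoop, but everything passed well above it. Handing in.

```bash
python3 -c "
from h import *
print(manip.sign_off())"
```

```text
the job is handed in; nothing more can be done
None
```

The job is handed in at about 25 s: by the last camera measurement the bowl, both cups and the tamper each stand upright within about 3 mm of the centre of their own saucer or seat; the match box is unmoved, and the scoop was hidden by the arm in the last picture, but nothing passed within about 60 mm of it.

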